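# Close up the slotted display stand and build the tube pyramid

### The arm

A 6-joint arm with a two-finger parallel gripper is mounted at the origin on a cart in front of the work surface, level with it; the furniture and walls round the work are solid. World frame = base frame: x ahead of the robot, y to its left, z up, the work surface at z = 0. Lengths are in m, angles in rad, forces in N, time in s.
With the tool pointing down it reaches from about 0.375 to 0.75 m from the base axis. Payload 9 kg.
Tool frame: the origin (TCP) lies midway between the tips of the shut fingers; the grasp point (between the pads) lies 19 mm behind it (env.tcp_to_grasp is the z of the grasp point in the tool frame, in m); z points along the fingers, y is the line along which they close (so a half turn about z gives the same grasp; the last joint's range is limited). The gripper opens to 85 mm and grips with 20 to 120 N. Pads are 22 mm wide; open, the fingers measure 114 mm over their backs; the gripper's body (76 mm by 85 mm) begins 54 mm behind the grasp point. The pads swing forward as they close: fully open they stand 13 mm farther back than shut.
Start: joints at [1.113, 0.104, 0.097, 1.564, 0, 1.353], TCP at [0.143, 0.583, 0.231] pointing down, gripper open.
Joint ranges: [-2.99, 2.99], [-0.84, 1.86], [-1.1, 1.16], [-1.84, 2.11], [-1.51, 1.56], [-3.14, 3.14]. Speed limits (rad/s): [2.22, 2.22, 2.57, 3.14, 3.14, 3.14].

### API

Orientations are given as a unit quaternion [w, x, y, z].
In Python, from bench import env, eyes gives the robot as it stands.
- The arm moves only by the tool play_rows, never from a script. Its argument "increments" is a list that holds one entry, the list of rows, each a list of 6 numbers: the shift along the tool's x, y, z normalised to -1 to 1, where 1 is 0.025 m, then the turn, a rotation vector about the tool's x, y, z normalised to -1 to 1, where 1 is pi rad. In form: [[[tx, ty, tz, rx, ry, rz], ...]]. A call has 1 to 20 rows; each row shifts and turns the commanded pose from where the row before left it, along the tool's axes as they then stand; what a row does not reach is not made up. A row lasts 1/12 s, in which the tool goes at most 41.7 mm and 7.16 degrees, less where a joint would pass 70% of its speed; a pose out of reach is approached as far as the arm can. A call with a number of a shift or a turn outside -1 to 1 is refused whole. A call with a gripper value outside its range is refused whole. "hand" is the opening, from 0 (shut) to 1 (fully open), set as the call begins (left out, the last holds). The fingers move at their own pace and stop on an object; "grip_force" is the grip in N (left out, the last holds). Time passes only in rows, so rows that do not move let the fingers close. It gives the time, the measured TCP pose, the force, the opening and the grip force at its end, in the units of the state.
- env.observe(): the state, without advancing time (a new reading comes with each control period).
- eyes.camera(name): name is "side" or "top"; returns a dict with "frame" (480x640x3 uint8, blue, green, red), "z_map" (480x640 float32, m along the optical axis (not along the pixel's ray), 0 where there is no reading), "fx", "fy", "cx", "cy" (pixels), "k1" (the pictures are not rectified: a ray, as slopes to the right and down, at radius r is drawn at 1 + k1 r^2 times it, then the intrinsics apply), "R" (3x3) and "t" (3): a world point X has camera coordinates R X + t. Camera axes: x right, y down, z forward; pixel columns grow to the right and rows downward; lengths in m; the calibration is good to about 2 mm. A picture is of the moment at which its call begins.
- env.sign_off(): hands the job in; it is judged then, once.
The state is a dict: "time": time; "joints": joint angles; "dq": joint speeds; "joint_efforts": joint torques, N m; "tool_pos": TCP position; "ee_rot": TCP orientation; "contact_force": force on the tool from outside, world axes, zero at the start; "ft_torque": the same for the moment, N m; "grip_width": finger opening in m; "grasp_force": force on a finger pad.
Only numpy, scipy, OpenCV 4.12 (cv2) and the standard library are available. Lean on these libraries where they do the work, as an engineer would, in place of code of your own. Each camera call takes 0.05 s, during which the arm holds its last target. There are 200 camera calls.

### The job

The wooden display stand holds a row of three card tubes, but its loose divider board stands one groove too far out. First move the divider to the groove right beside the row, pushed fully home and upright, so that the row cannot spread; then stack the three loose tubes on the row as a pyramid, two in the hollows between the tubes of the row and the last in the hollow between those two, parallel to the row and with their ends in line with it. Set the tubes down, do not drop them, and leave the other things on the table where they are.

Things in the scene. Friction and masses are not known exactly. Their poses are not given: they have to be found in the camera images.
- stand: fixed wooden display stand, 180 (x) by 268 mm (y); its floor is 36 mm above the table; a fixed end panel, inner face at y = +0.120, rises 85 mm above the floor. Origin: centre of its underside; z up; x runs along the grooves and tubes. Three grooves at y = -0.001 (under the row), -0.057 (wanted) and -0.113 (the divider's at first). Lips 8 mm high at x = +-0.082 to +-0.090 close the groove ends
- groove (a point): the wanted groove, right beside the row: centre of its mouth, level with the stand's floor, 36 mm above the table; x along the groove, z up. All grooves are 12.5 mm wide (mouth chamfered to 18.5 mm), 30 mm deep, 164 mm long
- divider_mid (a point): loose flat wooden divider board, 154 mm long (x), 10 mm thick (y), 115 mm high (z), about 0.12 kg; it stands on edge in a groove of the stand with 30 mm of it below the floor and 85 mm above. The point is its centre, half-way up; x along the board, y through its thickness, z up. Fully home in a groove the point is 63.5 mm above the underside of the stand
- row_0_mid (a point): the first (next to the fixed end panel) tube of the row that lies on the floor of the stand: plain kraft-card cylinder with paper band and metal ends, 56 mm across, 150 mm long, on its side, about 0.14 kg, smooth, free to roll. Point: its centre, on the axis; x along the tube (y, z turn as it rolls). On the stand's floor the centre is 64 mm above the table
- row_1_mid (a point): the middle tube of the row that lies on the floor of the stand: plain kraft-card cylinder with paper band and metal ends, 56 mm across, 150 mm long, on its side, about 0.14 kg, smooth, free to roll. Point: its centre, on the axis; x along the tube (y, z turn as it rolls). On the stand's floor the centre is 64 mm above the table
- row_2_mid (a point): the third (next to the empty groove) tube of the row that lies on the floor of the stand: plain kraft-card cylinder with paper band and metal ends, 56 mm across, 150 mm long, on its side, about 0.14 kg, smooth, free to roll. Point: its centre, on the axis; x along the tube (y, z turn as it rolls). On the stand's floor the centre is 64 mm above the table
- tube_0_mid (a point): one of three loose tubes on the table, all alike and interchangeable: plain kraft-card cylinder with paper band and metal ends, 56 mm across, 150 mm long, on its side, about 0.14 kg, smooth, free to roll. Point: its centre, on the axis; x along the tube (y, z turn as it rolls). Centre 28 mm up on the table; saddled between two touching tubes its centre lies 48 mm above theirs
- tube_1_mid (a point): one of three loose tubes on the table, all alike and interchangeable: plain kraft-card cylinder with paper band and metal ends, 56 mm across, 150 mm long, on its side, about 0.14 kg, smooth, free to roll. Point: its centre, on the axis; x along the tube (y, z turn as it rolls). Centre 28 mm up on the table; saddled between two touching tubes its centre lies 48 mm above theirs
- tube_2_mid (a point): one of three loose tubes on the table, all alike and interchangeable: plain kraft-card cylinder with paper band and metal ends, 56 mm across, 150 mm long, on its side, about 0.14 kg, smooth, free to roll. Point: its centre, on the axis; x along the tube (y, z turn as it rolls). Centre 28 mm up on the table; saddled between two touching tubes its centre lies 48 mm above theirs
- jar_candle: a bystander: glass jar candle, 76 mm across, 90 mm high (further bystanders stand fixed along the back of the table, x over 0.66: books 67 mm high, tea box, two buckets, bottle and canister up to 201 mm high; a tape roll at the left edge and scissors at the front left lie flat); origin at the centre of its underside
- price_card: a bystander: blank card in a small wooden block, 75 mm wide, 61 mm high; origin at the centre of its underside
- balm_tin_0: a bystander: round flat tin, 54 mm across, 21 mm high; origin at the centre of its underside
- balm_tin_2: a bystander: round flat tin, 54 mm across, 21 mm high; origin at the centre of its underside
- soap_0: a bystander: soap bar in a paper band, 53 x 78 x 25 mm; origin at the centre of its underside
- rubber_stamp: a bystander: rubber stamp with a turned handle, 30 x 42 mm, 66 mm high; origin at the centre of its underside

How it is judged:
By the outcome, as a careful person would: the job done as asked, in the order asked, and still so for the second after the job is handed in, with the robot touching nothing.
It also fails if it takes over 72 s, if anything falls off the work surface, if the arm or the gripper's body presses on something with over 40 N, if the wrist force passes 120 N, or if a joint passes its speed limit or range.

## Working session

There is one attempt and no reset: what is moved stays moved. The work goes in short steps, Python scripts to look and compute and a tool call to move; the robot and the scene stay as the last step left them, time stands still between calls to the robot, and variables do not carry over. Pictures are saved under pics/ and viewed, at most 10 in all, crops included, and the job is handed in when it is done.

Besides the shell and the picture viewer there is one more tool, called after "Request:" as name([rows], argument=value, ...), one row to a line, values as JSON. play_rows: Moves the arm, as the interface text tells. Its arguments: {"type":"object","properties":{"increments":{"type":"array"},"hand":{"type":"number"},"grip_force":{"type":"number"}},"required":["increments"]}

```bash
mkdir -p pics; ls; cat > h.py <<'E'
import numpy as np, cv2
from bench import env, eyes
def cam(n):
    c=eyes.camera(n); c['R']=np.array(c['R']); c['t']=np.array(c['t']); return c
def rays(c,u,v):
    K=np.array([[c['fx'],0,c['cx']],[0,c['fy'],c['cy']],[0,0,1.]])
    p=cv2.undistortPoints(np.stack([np.ravel(u),np.ravel(v)],1).astype(np.float64).reshape(-1,1,2),K,np.array([c['k1'],0,0,0.]))[:,0]
    return np.c_[p,np.ones(len(p))]
def cloud(c):
    v,u=np.mgrid[0:480,0:640]
    P=(rays(c,u,v)*c['z_map'].reshape(-1,1)-c['t'])@c['R']
    P[c['z_map'].ravel()==0]=np.nan
    return P.reshape(480,640,3)
def onplane(c,u,v,z):
    d=rays(c,u,v)@c['R']; o=-c['R'].T@c['t']
    return o+d*((z-o[2])/d[:,2:3])
def px(c,X):
    p=np.atleast_2d(X)@c['R'].T+c['t']; s=p[:,:2]/p[:,2:]; s=s*(1+c['k1']*(s**2).sum(1,keepdims=True))
    return s*[c['fx'],c['fy']]+[c['cx'],c['cy']]
E
python3 - <<'E'
from h import *
for n in ('top','side'):
    c=cam(n); cv2.imwrite(f'pics/{n}0.png',c['frame']); np.savez(f'{n}0.npz',**c)
    print(n,-c['R'].T@c['t'],c['R'][2],c['fx'],c['k1'])
print(env.observe(), env.tcp_to_grasp)
E
```

```text
pics
top [ 0.38804295 -0.02691973  1.34418744] [ 0.09203433 -0.00583044 -0.99573877] 490.0934750638483 -0.11352833342830466
side [-0.31656046 -1.26164142  0.83356503] [ 0.49499092  0.74411542 -0.44863819] 625.2014917982839 -0.0010242792464950272
{'time': 0.1, 'joints': array([1.11327753e+00, 1.04617541e-01, 9.65398842e-02, 1.56391193e+00,
       1.37011465e-05, 1.35311327e+00]), 'dq': array([ 0.0024044 , -0.00142821,  0.00208844, -0.00276304, -0.001994  ,
        0.00120327]), 'joint_efforts': array([ 5.91041433e-03, -5.58204031e+01,  5.04720461e+01,  1.29587392e-02,
       -2.65168301e-04,  1.81149005e-05]), 'tool_pos': array([0.14236503, 0.58255256, 0.23060906]), 'ee_rot': array([-2.04081859e-04,  1.19630649e-01,  9.92818287e-01, -5.60681155e-04]), 'contact_force': array([ 0.18683723, -0.16644535, -0.02664131]), 'ft_torque': array([-0.01037381, -0.0151313 , -0.00780036]), 'grasp_force': 0.0, 'grip_width': 0.085775595829666} -0.0187
```

View pics/top0.png

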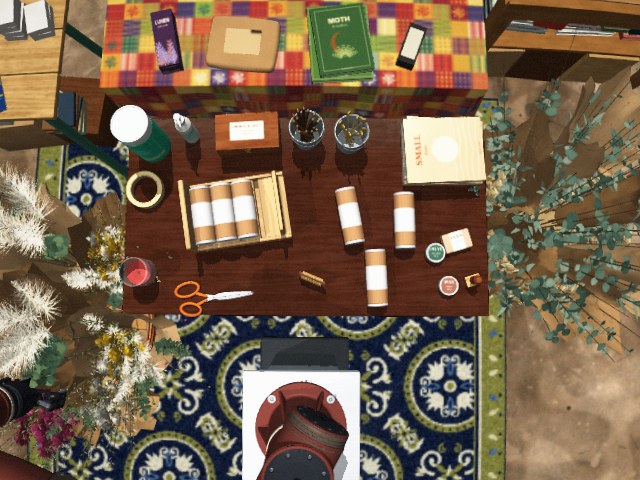

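View pics/side0.png

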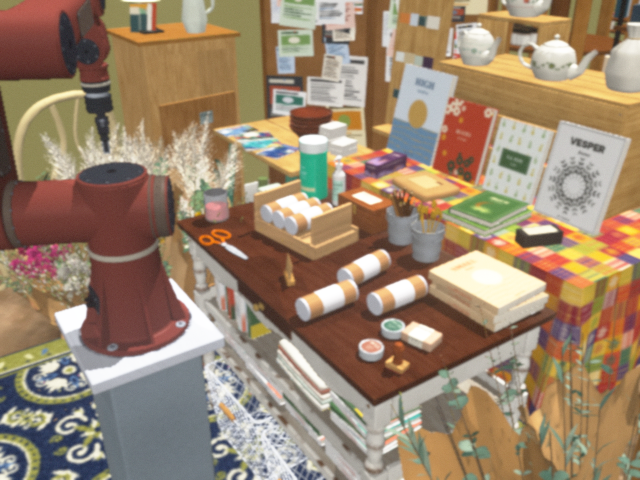

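The top view shows the stand at about (237,210), with row tubes at (202,213), (224,211), (246,208) and the divider near (268,205). The loose tubes are at (349,215), (404,220), (376,277) and the price card is at (312,278). The side view agrees.

```bash
python3 - <<'E'
from h import *
c=dict(np.load('top0.npz')); P=cloud(c); Z=P[...,2]
print('table z',np.nanmedian(Z[235:260,300:340]))
def rect(name,u0,u1,v0,v1,z0,z1):
    m=np.zeros(Z.shape,bool); m[v0:v1,u0:u1]=True; m&=(Z>z0)&(Z<z1)
    m=m.astype(np.uint8); n,l,s,_=cv2.connectedComponentsWithStats(m)
    for k in range(1,n):
        if s[k,4]<40: continue
        Q=P[l==k]; r=cv2.minAreaRect(Q[:,:2].astype(np.float32)*1000)
        print(name,s[k,4],'c',np.round(r[0],1),'sz',np.round(r[1],1),'a',round(r[2],1),'med',np.round(np.median(Q,0)*1000,1),'zmax',np.round(np.percentile(Q[:,2],95)*1000,1))
rect('t0',330,368,180,250,.03,.07)
rect('t1',388,420,185,255,.03,.07)
rect('t2',360,392,242,312,.03,.07)
rect('row',190,262,172,250,.078,.105)
rect('hi',170,300,160,260,.11,.14)
rect('stand',170,300,160,262,.02,.14)
rect('floor',250,300,160,262,.02,.055)
# price card
rect('card',295,330,265,292,.012,.09)
im=cv2.resize(c['frame'][160:265,165:305],None,fx=5,fy=5,interpolation=cv2.INTER_CUBIC); cv2.imwrite('pics/stand.png',im)
E
```

```text
table z -0.0013192174519467846
t0 1120 c [ 573.8 -128.9] sz [147.4  55.8] a 11.1 med [ 572.4 -126.3   50.5] zmax 57.3
t1 1077 c [ 562.9 -277. ] sz [148.6  54.7] a 0.9 med [ 560.7 -273.4   50.4] zmax 57.1
t2 1169 c [ 408.5 -200.9] sz [150.6  55.9] a 3.1 med [ 408.  -197.5   50.5] zmax 57.1
row 1005 c [584.5 151.9] sz [148.7  50. ] a 9.8 med [583.7 151.   87.4] zmax 93.0
row 973 c [575.7 207.6] sz [148.1  48.6] a 8.1 med [572.8 206.2  87.4] zmax 93.2
row 1007 c [567.2 261.4] sz [148.4  51.3] a 9.8 med [567.4 260.3  87.3] zmax 93.0
row 77 c [522.  284.7] sz [93.   8.2] a 4.2 med [511.1 283.6  88.7] zmax 103.0
hi 236 c [600.3  61.9] sz [150.5  10.3] a 9.3 med [600.3  61.5 119.2] zmax 123.0
hi 417 c [563.6 298.8] sz [177.9  16.1] a 9.1 med [561.9 297.7 118.7] zmax 123.0
stand 6760 c [583.8 173.9] sz [180.3 269.2] a 9.1 med [575.6 182.7  82.2] zmax 118.7
floor 1646 c [595.5  95. ] sz [179.3 111.9] a 8.2 med [591.9  86.7  34.9] zmax 43.8
card 134 c [405.1 -27.6] sz [74.4 19.6] a 67.1 med [404.9 -26.   26.3] zmax 59.8
```

View pics/stand.png

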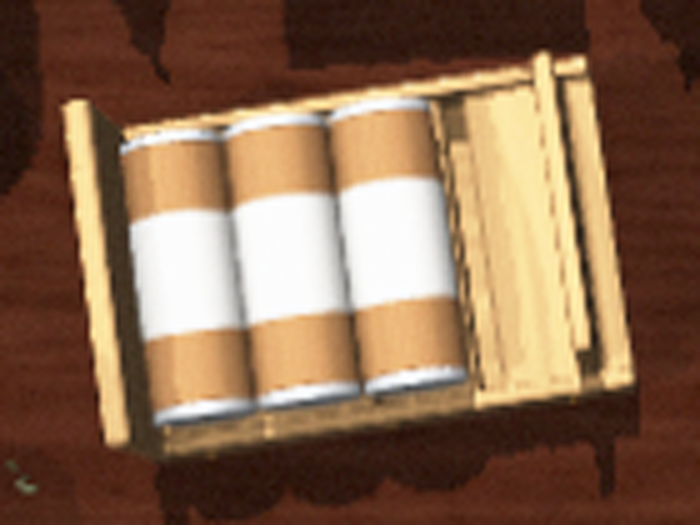

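The stand's origin is at about (0.5837, 0.174) with yaw 9.1°. The divider, at (0.600, 0.062), fits its known groove to about 1 mm. All sizes and heights agree. I'll write a move helper next.

```bash
cat > go.py <<'E'
import sys
from h import *
from scipy.spatial.transform import Rotation as Ro
# usage: go.py x y z closing_yaw_deg -> turn about tool z (norm. total), then shift in the final tool frame (units of 25 mm)
S=np.array([.5837,.1738]); T=np.radians(9.1); sx=np.array([np.cos(T),np.sin(T)]); sy=np.array([-sx[1],sx[0]])
def stand(x,y): return S+x*sx+y*sy
if __name__=='__main__':
    a=sys.argv[1:]; 
    if a[0]=='s': a=a[1:]; p=np.r_[stand(float(a[0]),float(a[1])),float(a[2])]; yaw=99.1
    else: p=np.array(a[:3],float); yaw=float(a[3])
    o=env.observe(); q=o['ee_rot']; R=Ro.from_quat([q[1],q[2],q[3],q[0]]).as_matrix()
    y0=np.degrees(np.arctan2(R[1,1],R[0,1])); d=(yaw-y0+90)%180-90
    Rf=Ro.from_euler('z',d,degrees=True).as_matrix()@R
    u=Rf.T@(p-o['tool_pos'])/.025
    print('t',o['time'],'pos',o['tool_pos'].round(4),'tiltz',R[:,2].round(3),'j',o['joints'].round(2),'w',round(o['grip_width'],4),'F',o['contact_force'].round(1))
    print('target',p.round(4),'turn deg',d.round(2),'rz total',(-d/180).round(4),'rows>=',int(np.ceil(abs(d)/6.5)),'| shift units',u.round(2))
E
python3 go.py s 0 -.113 .20
```

```text
t 0.1 pos [0.1424 0.5826 0.2306] tiltz [-0.001 -0.001 -1.   ] j [1.11 0.1  0.1  1.56 0.   1.35] w 0.0858 F [ 0.2 -0.2 -0. ]
target [0.6016 0.0622 0.2   ] turn deg 22.84 rz total -0.1269 rows>= 4 | shift units [-14.85 -23.45   1.25]
```

Request:
play_rows([
  [[0,0,0,0,0,-0.0317],[0,0,0,0,0,-0.0317],[0,0,0,0,0,-0.0317],[0,0,0,0,0,-0.0317],[-0.3,-0.5,0,0,0,0],[-0.6,-0.95,0,0,0,0],[-0.6,-0.95,0,0,0,0],[-0.6,-0.95,0,0,0,0],[-0.6,-0.95,0,0,0,0],[-0.6,-0.95,0,0,0,0],[-0.6,-0.95,0,0,0,0],[-0.6,-0.95,0,0,0,0],[-0.6,-0.95,0,0,0,0],[-0.6,-0.95,0,0,0,0],[-0.6,-0.95,0,0,0,0],[-0.6,-0.95,0,0,0,0],[-0.6,-0.95,0,0,0,0],[-0.6,-0.95,0,0,0,0]],
], hand=0.45, grip_force=40)

```text
time: 1.6
tool_pos: [0.3937, 0.2964, 0.2311]
ee_rot: [-0.0, -0.079, 0.997, -0.0]
contact_force: [0.7, 0.2, -0.2]
grip_width: 0.0386
grasp_force: 0.0
```

```bash
python3 go.py s 0 -.113 .15
```

```text
t 1.6 pos [0.3937 0.2964 0.2311] tiltz [-0. -0. -1.] j [ 0.38 -0.22 -0.22  1.58  0.    0.22] w 0.0386 F [ 0.7  0.2 -0.2]
target [0.6016 0.0622 0.15  ] turn deg 0.02 rz total -0.0001 rows>= 1 | shift units [ -6.73 -10.56   3.24]
```

Request:
play_rows([
  [[-0.6,-0.95,0,0,0,0],[-0.6,-0.95,0,0,0,0],[-0.6,-0.95,0.1,0,0,0],[-0.6,-0.95,0.3,0,0,0],[-0.6,-0.95,0.3,0,0,0],[-0.6,-0.95,0.3,0,0,0],[-0.6,-0.95,0.3,0,0,0],[-0.6,-0.95,0.3,0,0,0],[-0.6,-0.95,0.3,0,0,0],[-0.6,-0.95,0.3,0,0,0],[-0.5,-0.7,0.3,0,0,0],[-0.23,-0.36,0.3,0,0,0],[0,0,0.24,0,0,0],[0,0,0,0,0,0]],
])

```text
time: 2.77
tool_pos: [0.5998, 0.0638, 0.1533]
ee_rot: [-0.002, -0.079, 0.997, 0.0]
contact_force: [0.3, 0.9, -0.1]
grip_width: 0.0387
grasp_force: 0.0
```

```bash
python3 go.py s 0 -.113 .095; python3 - <<'E'
from h import *
c=cam('side'); u,v=px(c,[[.6016,.0622,.15]])[0].astype(int); print(u,v)
cv2.imwrite('pics/s1.png',cv2.resize(c['frame'][v-70:v+50,u-80:u+80],None,fx=5,fy=5,interpolation=cv2.INTER_CUBIC))
E
```

```text
t 2.7667 pos [0.5998 0.0638 0.1533] tiltz [-0.003  0.001 -1.   ] j [-0.11  0.12 -0.03  1.43  0.   -0.27] w 0.0387 F [ 0.3  0.9 -0.1]
target [0.6016 0.0622 0.095 ] turn deg 0.04 rz total -0.0002 rows>= 1 | shift units [-0.07 -0.08  2.33]
332 199
```

View pics/s1.png

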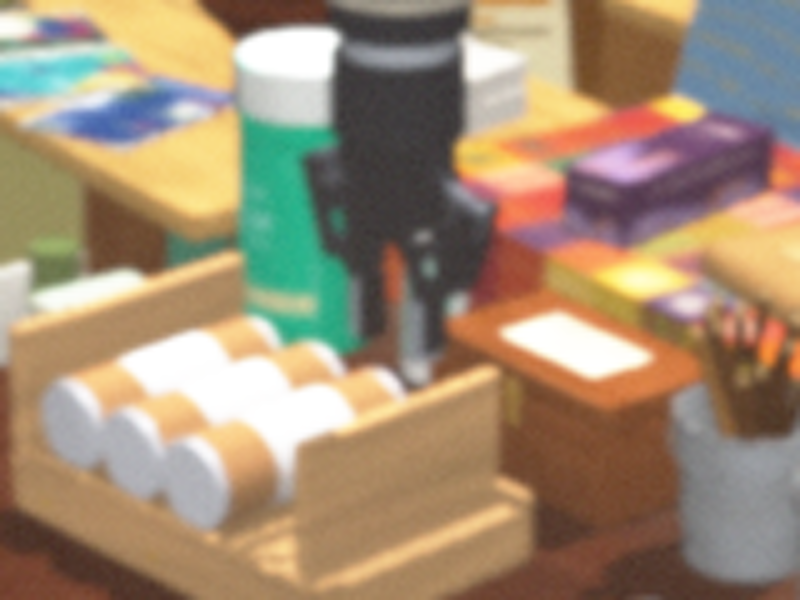

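The crop shows the fingers (about (370,320) and (415,350)) over the board's middle, one on each side of its top edge. I'll lower and grip.

Request:
play_rows([
  [[-0.05,-0.05,0.5,0,0,0],[0,0,0.5,0,0,0],[0,0,0.5,0,0,0],[0,0,0.5,0,0,0],[0,0,0.25,0,0,0],[0,0,0,0,0,0]],
])

```text
time: 3.32
tool_pos: [0.6009, 0.0628, 0.0964]
ee_rot: [-0.002, -0.079, 0.997, 0.0]
contact_force: [-0.2, 0.6, -0.2]
grip_width: 0.0386
grasp_force: 0.0
```

Request:
play_rows([
  [[0,0,0,0,0,0],[0,0,0,0,0,0],[0,0,0,0,0,0],[0,0,0,0,0,0],[0,0,0,0,0,0],[0,0,0,0,0,0]],
], hand=0, grip_force=40)

```text
time: 3.82
tool_pos: [0.603, 0.0624, 0.0999]
ee_rot: [0.001, -0.079, 0.997, -0.0]
contact_force: [0.2, 0.7, 4.0]
grip_width: 0.0094
grasp_force: 40.6
```

```bash
python3 go.py s 0 -.113 .095; python3 go.py s 0 -.057 .145
```

```text
t 3.8167 pos [0.603  0.0624 0.0999] tiltz [ 0.001 -0.    -1.   ] j [-0.11  0.14 -0.11  1.33  0.   -0.27] w 0.0094 F [0.2 0.7 4. ]
target [0.6016 0.0622 0.095 ] turn deg 0.02 rz total -0.0001 rows>= 1 | shift units [0.06 0.   0.2 ]
t 3.8167 pos [0.603  0.0624 0.0999] tiltz [ 0.001 -0.    -1.   ] j [-0.11  0.14 -0.11  1.33  0.   -0.27] w 0.0094 F [0.2 0.7 4. ]
target [0.5927 0.1175 0.145 ] turn deg 0.02 rz total -0.0001 rows>= 1 | shift units [ 0.06  2.24 -1.8 ]
```

Request:
play_rows([
  [[0,0,-0.2,0,0,0],[0,0,-0.4,0,0,0],[0,0,-0.4,0,0,0],[0,0,-0.4,0,0,0],[0,0,-0.3,0,0,0],[0,0,0,0,0,0],[0,0,0,0,0,0]],
])

```text
time: 4.4
tool_pos: [0.6029, 0.0624, 0.1423]
ee_rot: [0.001, -0.079, 0.997, -0.0]
contact_force: [-0.0, -0.1, -1.6]
grip_width: 0.0089
grasp_force: 39.9
```

```bash
python3 go.py s 0 -.057 .145; python3 - <<'E'
from h import *
c=cam('side'); u,v=px(c,[[.6016,.0622,.15]])[0].astype(int)
cv2.imwrite('pics/s2.png',cv2.resize(c['frame'][v-60:v+60,u-80:u+80],None,fx=4,fy=4,interpolation=cv2.INTER_CUBIC))
E
```

```text
t 4.4 pos [0.6029 0.0624 0.1423] tiltz [ 0.001 -0.    -1.   ] j [-0.11  0.12 -0.04  1.4   0.   -0.27] w 0.0089 F [-0.  -0.1 -1.6]
target [0.5927 0.1175 0.145 ] turn deg 0.02 rz total -0.0001 rows>= 1 | shift units [ 0.06  2.24 -0.11]
```

View pics/s2.png

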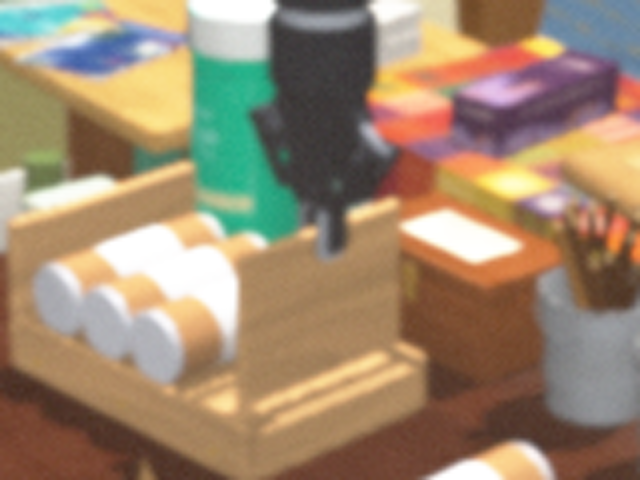

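The board is lifted, hanging level and clear of its groove, with its lower edge at about (255,410)–(400,300). I'll shift it by 56 mm and lower it.

Request:
play_rows([
  [[0,0.3,0,0,0,0],[0,0.5,0,0,0,0],[0,0.6,0,0,0,0],[0,0.5,0,0,0,0],[0,0.34,0,0,0,0],[0,0,0,0,0,0],[0,0,0,0,0,0],[0,0,0.2,0,0,0],[0,0,0.2,0,0,0],[0,0,0.2,0,0,0],[0,0,0.1,0,0,0],[0,0,0.1,0,0,0]],
])

```text
time: 5.45
tool_pos: [0.5933, 0.1174, 0.1207]
ee_rot: [-0.0, -0.079, 0.997, 0.0]
contact_force: [0.7, -0.3, -1.7]
grip_width: 0.0091
grasp_force: 39.9
```

```bash
python3 go.py s 0 -.057 .1
```

```text
t 5.45 pos [0.5933 0.1174 0.1207] tiltz [-0.001  0.    -1.   ] j [-0.02  0.13 -0.08  1.37  0.   -0.18] w 0.0091 F [ 0.7 -0.3 -1.7]
target [0.5927 0.1175 0.1   ] turn deg 0.05 rz total -0.0003 rows>= 1 | shift units [0.02 0.01 0.83]
```

It is in the groove (bottom about 9 mm below the floor) with no side force. I'll continue down.

Request:
play_rows([
  [[0,0,0.15,0,0,0],[0,0,0.15,0,0,0],[0,0,0.15,0,0,0],[0,0,0.15,0,0,0],[0,0,0.12,0,0,0],[0,0,0.1,0,0,0],[0,0,0,0,0,0]],
])

```text
time: 6.03
tool_pos: [0.5933, 0.1178, 0.1004]
ee_rot: [-0.0, -0.079, 0.997, 0.0]
contact_force: [-0.9, 0.6, -1.3]
grip_width: 0.0092
grasp_force: 39.9
```

Request:
play_rows([
  [[0,0,0.04,0,0,0],[0,0,0.04,0,0,0],[0,0,0,0,0,0]],
])

```text
time: 6.28
tool_pos: [0.5938, 0.1178, 0.0999]
ee_rot: [0.0, -0.079, 0.997, -0.0]
contact_force: [-3.3, -0.8, 3.4]
grip_width: 0.0091
grasp_force: 40.7
```

Request:
play_rows([
  [[0,0,0,0,0,0],[0,0,0,0,0,0],[0,0,0,0,0,0],[0,0,0,0,0,0],[0,0,-0.3,0,0,0],[0,0,-0.6,0,0,0],[0,0,-1,0,0,0],[0,0,-1,0,0,0],[0,0,-1,0,0,0]],
], hand=0.25)

```text
time: 7.03
tool_pos: [0.5934, 0.1178, 0.1981]
ee_rot: [0.0, -0.079, 0.997, 0.0]
contact_force: [0.7, 0.5, -0.5]
grip_width: 0.0214
grasp_force: 0.0
```

```bash
python3 go.py .515 -.1405 .12 101.1; python3 go.py .408 -.2 .1 93.1
```

```text
t 7.0333 pos [0.5934 0.1178 0.1981] tiltz [ 0.  0. -1.] j [-0.02  0.11  0.05  1.5   0.   -0.18] w 0.0214 F [ 0.7  0.5 -0.5]
target [ 0.515  -0.1405  0.12  ] turn deg 2.02 rz total -0.0112 rows>= 1 | shift units [ 5.07 -9.53  3.12]
t 7.0333 pos [0.5934 0.1178 0.1981] tiltz [ 0.  0. -1.] j [-0.02  0.11  0.05  1.5   0.   -0.18] w 0.0214 F [ 0.7  0.5 -0.5]
target [ 0.408 -0.2    0.1  ] turn deg -5.98 rz total 0.0332 rows>= 1 | shift units [  8.09 -12.29   3.92]
```

Request:
play_rows([
  [[0.3,-0.4,0,0,0,0.0332],[0.6,-0.91,0,0,0,0],[0.6,-0.91,0,0,0,0],[0.6,-0.91,0,0,0,0],[0.6,-0.91,0,0,0,0],[0.6,-0.91,0.2,0,0,0],[0.6,-0.91,0.3,0,0,0],[0.6,-0.91,0.4,0,0,0],[0.6,-0.91,0.5,0,0,0],[0.6,-0.91,0.5,0,0,0],[0.6,-0.91,0.5,0,0,0],[0.6,-0.91,0.5,0,0,0],[0.6,-0.91,0.5,0,0,0],[0.5,-0.91,0.5,0,0,0],[0,0,0,0,0,0]],
], hand=1)

```text
time: 8.28
tool_pos: [0.4093, -0.2015, 0.0973]
ee_rot: [-0.001, -0.025, 1.0, 0.0]
contact_force: [-0.2, 0.8, 0.0]
grip_width: 0.0855
grasp_force: 0.0
```

```bash
python3 go.py .408 -.2 .014 93.1; python3 - <<'E'
from h import *
from go import *
c=cam('top'); P=cloud(c); Z=P[...,2]
d=P-np.r_[S,0]; X=d[...,0]*sx[0]+d[...,1]*sx[1]; Y=d[...,0]*sy[0]+d[...,1]*sy[1]
m=(abs(X)<.1)&(abs(Y+.06)<.03)&(Z>.1); print('board',X[m].min(),X[m].max(),np.median(Y[m]),np.percentile(Y[m],[3,97]),np.median(Z[m]))
for s in (-1,1):
    k=m&(X*s>.02); print(np.median(Y[k]),np.median(Z[k]))
for y in (.092,.036,-.02):
    m=(abs(X)<.1)&(abs(Y-y)<.02)&(Z>.082)&(Z<.1); print('row',X[m].min(),X[m].max(),np.percentile(Y[m],[2,98]).mean())
    print([np.round((np.percentile(Y[k],[2,98]).mean())*1000,1) for k in (m&(X<-.03),m&(X>.03))])
E
```

```text
t 8.2833 pos [ 0.4093 -0.2015  0.0973] tiltz [-0.002  0.    -1.   ] j [-0.74 -0.33 -0.55  1.35 -0.   -0.8 ] w 0.0855 F [-0.2  0.8  0. ]
target [ 0.408 -0.2    0.014] turn deg 0.19 rz total -0.001 rows>= 1 | shift units [0.04 0.06 3.33]
board -0.07689728445586975 0.07516155119823106 -0.058066118994015155 [-0.06227038 -0.05257428] 0.11847398117847524
-0.058371757355877955 0.11810397070594446
-0.057789294936607616 0.11891006324982224
row -0.0765125684413151 0.07246124361884305 0.09130160279270436
[np.float64(91.2), np.float64(91.4)]
row -0.07638242561902407 0.07177376892234183 0.03576643396061974
[np.float64(35.8), np.float64(35.6)]
row -0.07725698261096128 0.07156269037803531 -0.020017782680375126
[np.float64(-20.1), np.float64(-19.8)]
```

The divider is home (top at 0.1185, reading as high as the panel's 0.1187), upright at y = -0.058, and the row is tight. Now I'll grasp the first tube.

Request:
play_rows([
  [[0.03,0.03,0.7,0,0,0],[0,0,0.7,0,0,0],[0,0,0.7,0,0,0],[0,0,0.6,0,0,0],[0,0,0.4,0,0,0],[0,0,0.2,0,0,0],[0,0,0,0,0,0]],
])

```text
time: 8.92
tool_pos: [0.4108, -0.1977, 0.0162]
ee_rot: [-0.0, -0.027, 1.0, 0.0]
contact_force: [-1.2, -0.7, 0.2]
grip_width: 0.0854
grasp_force: 0.0
```

Request:
play_rows([
  [[0,0,0,0,0,0],[0,0,0,0,0,0],[0,0,0,0,0,0],[0,0,0,0,0,0],[0,0,0,0,0,0],[0,0,0,0,0,0]],
], hand=0, grip_force=40)

```text
time: 9.42
tool_pos: [0.4115, -0.1989, 0.0178]
ee_rot: [0.001, -0.027, 1.0, -0.001]
contact_force: [-0.9, 0.5, 6.8]
grip_width: 0.0545
grasp_force: 41.8
```

```bash
python3 go.py s -.0024 .0635 .16
```

```text
t 9.4167 pos [ 0.4115 -0.1989  0.0178] tiltz [ 0.002 -0.001 -1.   ] j [-0.74 -0.27 -0.65  1.19  0.   -0.79] w 0.0545 F [-0.9  0.5  6.8]
target [0.5713 0.2361 0.16  ] turn deg 5.99 rz total -0.0333 rows>= 1 | shift units [-9.07 16.17 -5.69]
```

Request:
play_rows([
  [[0,0,-0.3,0,0,-0.0333],[0,0,-0.7,0,0,0],[0,0,-1,0,0,0],[0,0,-1,0,0,0],[-0.3,0.5,-1,0,0,0],[-0.5,0.9,-0.7,0,0,0],[-0.5,0.9,-0.5,0,0,0],[-0.5,0.9,-0.5,0,0,0],[-0.5,0.9,-0.3,0,0,0],[-0.5,0.9,0,0,0,0],[-0.5,0.9,0,0,0,0],[-0.5,0.9,0,0,0,0],[-0.5,0.9,0,0,0,0],[-0.5,0.9,0,0,0,0],[-0.5,0.9,0,0,0,0],[-0.5,0.9,0,0,0,0],[-0.5,0.9,0,0,0,0],[-0.5,0.9,0,0,0,0],[-0.5,0.9,0,0,0,0]],
])

```text
time: 11.0
tool_pos: [0.5394, 0.1552, 0.1666]
ee_rot: [0.0, -0.079, 0.997, 0.0]
contact_force: [0.0, 0.1, -2.0]
grip_width: 0.0548
grasp_force: 42.9
```

```bash
python3 go.py s 0.0006 .0635 .13
```

```text
t 11.0 pos [0.5394 0.1552 0.1666] tiltz [ 0.  0. -1.] j [ 0.05 -0.02 -0.14  1.44  0.   -0.11] w 0.0548 F [ 0.   0.1 -2. ]
target [0.5742 0.2366 0.13  ] turn deg -0.0 rz total 0.0 rows>= 1 | shift units [-1.89  2.99  1.46]
```

Request:
play_rows([
  [[-0.5,0.8,0,0,0,0],[-0.5,0.8,0,0,0,0],[-0.5,0.8,0.2,0,0,0],[-0.3,0.4,0.4,0,0,0],[-0.1,0.2,0.4,0,0,0],[0,0,0.4,0,0,0],[0,0,0.3,0,0,0],[0,0,0.3,0,0,0],[0,0,0.2,0,0,0],[0,0,0,0,0,0]],
])

```text
time: 11.83
tool_pos: [0.5735, 0.2347, 0.1103]
ee_rot: [-0.001, -0.079, 0.997, -0.0]
contact_force: [-0.2, -0.9, -1.5]
grip_width: 0.0543
grasp_force: 42.9
```

```bash
python3 go.py s 0.0006 .0635 .102; python3 - <<'E'
from h import *
from go import *
c=cam('top'); P=cloud(c); Z=P[...,2]
d=P-np.r_[S,0]; X=d[...,0]*sx[0]+d[...,1]*sx[1]; Y=d[...,0]*sy[0]+d[...,1]*sy[1]
m=(abs(X)<.12)&(abs(Y-.064)<.035)&(Z>.13)&(Z<.155)&(abs(X)>.045); print('A',X[m].min(),X[m].max(),Z[m].max(),[np.percentile(Y[k],[3,97]) for k in (m&(X<0),m&(X>0))])
E
```

```text
t 11.8333 pos [0.5735 0.2347 0.1103] tiltz [-0.002 -0.    -1.   ] j [ 0.18  0.18 -0.04  1.35  0.    0.02] w 0.0543 F [-0.2 -0.9 -1.5]
target [0.5742 0.2366 0.102 ] turn deg 0.05 rz total -0.0003 rows>= 1 | shift units [-0.04  0.07  0.33]
A -0.07921892981190827 0.06907744877365392 0.15156029129396 [array([0.03835215, 0.08306587]), array([0.03412157, 0.05763518])]
```

Request:
play_rows([
  [[-0.1,0.07,0,0,0,0],[0,0,0.1,0,0,0],[0,0,0.1,0,0,0],[0,0,0.08,0,0,0],[0,0,0,0,0,0],[0,0,0,0,0,0]],
])

```text
time: 12.38
tool_pos: [0.5763, 0.2376, 0.1044]
ee_rot: [-0.0, -0.079, 0.997, 0.0]
contact_force: [0.4, 0.1, -1.6]
grip_width: 0.0548
grasp_force: 42.9
```

Request:
play_rows([
  [[0,0,0.05,0,0,0],[0,0,0.05,0,0,0],[0,0,0,0,0,0],[0,0,0,0,0,0]],
])

```text
time: 12.72
tool_pos: [0.5766, 0.2376, 0.1022]
ee_rot: [0.0, -0.079, 0.997, 0.0]
contact_force: [0.3, -0.7, -1.5]
grip_width: 0.0548
grasp_force: 43.1
```

Request:
play_rows([
  [[0,0,0.04,0,0,0],[0,0,0.04,0,0,0],[0,0,0,0,0,0],[0,0,0,0,0,0]],
])

```text
time: 13.05
tool_pos: [0.5774, 0.2369, 0.1016]
ee_rot: [0.001, -0.079, 0.997, -0.001]
contact_force: [-0.6, -4.3, 8.8]
grip_width: 0.0546
grasp_force: 43.9
```

Request:
play_rows([
  [[0,0,-0.02,0,0,0],[0,0,0,0,0,0],[0,0,0,0,0,0],[0,0,0,0,0,0]],
], hand=0.78)

```text
time: 13.38
tool_pos: [0.5762, 0.2377, 0.1003]
ee_rot: [-0.0, -0.079, 0.997, 0.0]
contact_force: [0.3, 0.1, -0.6]
grip_width: 0.0666
grasp_force: 0.0
```

Request:
play_rows([
  [[0,0,-0.3,0,0,0],[0,0,-0.6,0,0,0],[0,0,-1,0,0,0],[0,0,-1,0,0,0],[0.2,-0.4,-0.5,0,0,0],[0.4,-0.9,0,0,0,0],[0.4,-0.9,0,0,0,0],[0.4,-0.9,0,0,0,0],[0.4,-0.9,0,0,0,0],[0.4,-0.9,0,0,0,0],[0.4,-0.9,0,0,0,0],[0.4,-0.9,0,0,0,0]],
], hand=0.78)

```text
time: 14.38
tool_pos: [0.528, 0.0588, 0.1855]
ee_rot: [0.0, -0.079, 0.997, -0.0]
contact_force: [-0.3, -0.3, 0.5]
grip_width: 0.0665
grasp_force: 0.0
```

```bash
python3 go.py .515 -.1405 .1 101.1; cat > chk.py <<'E'
from h import *
from go import *
c=cam('top'); P=cloud(c); Z=P[...,2]
d=P-np.r_[S,0]; X=d[...,0]*sx[0]+d[...,1]*sx[1]; Y=d[...,0]*sy[0]+d[...,1]*sy[1]
for n,y,z in (('row0',.0915,.092),('row2',-.02,.092),('A',.064,.14),('B',.008,.14),('C',.036,.188)):
    m=(abs(X)<.14)&(abs(Y-y)<.024)&(Z>z-.012)&(Z<z+.008)
    if m.sum()<100: continue
    print(n,m.sum(),'x',np.percentile(X[m],[.5,99.5]).round(4),'y -x/+x ends',[np.round(np.percentile(Y[k],[2,98]).mean(),4) for k in (m&(X<-.03),m&(X>.03))],'ztop',np.percentile(Z[m],97).round(4))
m=(abs(X)<.1)&(abs(Y+.06)<.03)&(Z>.105)&(Z<.13); print('board',X[m].min(),X[m].max(),np.median(Y[m]),np.median(Z[m]))
E
python3 chk.py
```

```text
t 14.3833 pos [0.528  0.0588 0.1855] tiltz [ 0. -0. -1.] j [-0.14 -0.11 -0.2   1.48 -0.   -0.29] w 0.0665 F [-0.3 -0.3  0.5]
target [ 0.515  -0.1405  0.1   ] turn deg 2.0 rz total -0.0111 rows>= 1 | shift units [ 2.05 -7.72  3.42]
row0 368 x [-0.0765  0.0716] y -x/+x ends [np.float64(0.0992), np.float64(0.1036)] ztop 0.0938
A 628 x [-0.0732  0.0732] y -x/+x ends [np.float64(0.073), np.float64(0.0616)] ztop 0.1413Traceback (most recent call last):
  File "chk.py", line 9, in <module>
    m=(abs(X)<.1)&(abs(Y+.06)<.03)&(Z>.105)&(Z<.13); print('board',X[m].min(),X[m].max(),np.median(Y[m]),np.median(Z[m]))
                                                                   ~~~~~~~~^^
    return umr_minimum(a, axis, None, out, keepdims, initial, where)
ValueError: zero-size array to reduction operation minimum which has no identity
```

Request:
play_rows([
  [[0.1,-0.5,0,0,0,-0.0111],[0.25,-0.9,0,0,0,0],[0.25,-0.9,0,0,0,0],[0.25,-0.9,0.3,0,0,0],[0.25,-0.9,0.5,0,0,0],[0.25,-0.9,0.6,0,0,0],[0.25,-0.9,0.6,0,0,0],[0.25,-0.9,0.6,0,0,0],[0.2,-0.9,0.6,0,0,0],[0,-0.05,0.2,0,0,0],[0,0,0,0,0,0]],
], hand=1)

```text
time: 15.35
tool_pos: [0.5139, -0.1403, 0.0988]
ee_rot: [-0.001, -0.096, 0.995, 0.001]
contact_force: [0.8, 1.0, 0.4]
grip_width: 0.0854
grasp_force: 0.0
```

```bash
python3 go.py .515 -.1405 .016 101.1;python3 chk.py
```

```text
t 15.35 pos [ 0.5139 -0.1403  0.0988] tiltz [-0.002  0.002 -1.   ] j [-0.51 -0.08 -0.33  1.32  0.   -0.7 ] w 0.0854 F [0.8 1.  0.4]
target [ 0.515  -0.1405  0.016 ] turn deg 0.13 rz total -0.0007 rows>= 1 | shift units [-0.05 -0.02  3.31]
row0 383 x [-0.0763  0.0709] y -x/+x ends [np.float64(0.0926), np.float64(0.104)] ztop 0.0941
row2 887 x [-0.0765  0.0702] y -x/+x ends [np.float64(-0.023), np.float64(-0.0232)] ztop 0.0941
A 934 x [-0.0743  0.073 ] y -x/+x ends [np.float64(0.0609), np.float64(0.0612)] ztop 0.1408
board -0.0772551083830166 0.07485161649008805 -0.058062535911181906 0.11884284451889932
```

Request:
play_rows([
  [[0,0,0.7,0,0,0],[0,0,0.7,0,0,0],[0,0,0.7,0,0,0],[0,0,0.6,0,0,0],[0,0,0.4,0,0,0],[0,0,0.2,0,0,0],[0,0,0,0,0,0]],
])

```text
time: 15.98
tool_pos: [0.5152, -0.1389, 0.0177]
ee_rot: [-0.0, -0.097, 0.995, 0.0]
contact_force: [-0.7, 0.5, -0.1]
grip_width: 0.0856
grasp_force: 0.0
```

Request:
play_rows([
  [[0,0,0,0,0,0],[0,0,0,0,0,0],[0,0,0,0,0,0],[0,0,0,0,0,0],[0,0,0,0,0,0],[0,0,0,0,0,0]],
], hand=0, grip_force=60)

```text
time: 16.48
tool_pos: [0.5165, -0.1402, 0.0199]
ee_rot: [0.001, -0.097, 0.995, -0.001]
contact_force: [-1.3, 2.1, 7.4]
grip_width: 0.0524
grasp_force: 61.3
```

```bash
python3 go.py s -.092 .005 .16
```

```text
t 16.4833 pos [ 0.5165 -0.1402  0.0199] tiltz [ 0.002 -0.001 -1.   ] j [-0.51 -0.02 -0.42  1.17  0.   -0.7 ] w 0.0524 F [-1.3  2.1  7.4]
target [0.4921 0.1642 0.16  ] turn deg -2.0 rz total 0.0111 rows>= 1 | shift units [-0.97 12.17 -5.62]
```

Request:
play_rows([
  [[0,0,-0.3,0,0,0.0111],[0,0,-0.6,0,0,0],[0,0,-1,0,0,0],[0,0,-1,0,0,0],[0,0.3,-1,0,0,0],[-0.1,0.8,-0.9,0,0,0],[-0.1,0.9,-0.8,0,0,0],[-0.1,0.9,0,0,0,0],[-0.1,0.9,0,0,0,0],[-0.1,0.9,0,0,0,0],[-0.1,0.9,0,0,0,0],[-0.1,0.9,0,0,0,0],[-0.1,0.9,0,0,0,0],[-0.1,0.9,0,0,0,0],[-0.1,0.9,0,0,0,0],[0,0.9,0,0,0,0],[0,0.9,0,0,0,0],[0,0.6,0,0,0,0],[0,0.3,0,0,0,0],[0,0,0,0,0,0]],
])

```text
time: 18.15
tool_pos: [0.4929, 0.1592, 0.1585]
ee_rot: [0.0, -0.08, 0.997, 0.0]
contact_force: [-0.1, -0.1, -2.1]
grip_width: 0.0523
grasp_force: 63.0
```

```bash
python3 go.py s -.093 .005 .104;  python3 - <<'E'
from h import *
from go import *
c=cam('side'); u,v=px(c,[[.55,.16,.13]])[0].astype(int)
cv2.imwrite('pics/s3.png',cv2.resize(c['frame'][v-60:v+60,u-80:u+80],None,fx=5,fy=5,interpolation=cv2.INTER_CUBIC))
c=cam('top'); P=cloud(c); Z=P[...,2]
d=P-np.r_[S,0]; X=d[...,0]*sx[0]+d[...,1]*sx[1]; Y=d[...,0]*sy[0]+d[...,1]*sy[1]
m=(X>-.04)&(X<.12)&(abs(Y-.008)<.04)&(Z>.17)&(Z<.215); print(m.sum(),X[m].min(),X[m].max())
for a,b in ((-.03,-.015),(0,.015),(.02,.04)):
  k=m&(X>a)&(X<b); print(np.percentile(Y[k],[2,98]).round(4),np.percentile(Z[k],95).round(4)) if k.sum() else 0
E
```

```text
t 18.15 pos [0.4929 0.1592 0.1585] tiltz [ 0.  0. -1.] j [ 0.06 -0.15 -0.29  1.44  0.   -0.1 ] w 0.0523 F [-0.1 -0.1 -2.1]
target [0.4911 0.164  0.104 ] turn deg -0.11 rz total 0.0006 rows>= 1 | shift units [0.04 0.2  2.18]
288 -0.03995654171787463 0.04167891802922814
[-0.0282 -0.0109] 0.1898
[-0.0284 -0.0066] 0.1888
[-0.0269 -0.0014] 0.191
```

View pics/s3.png

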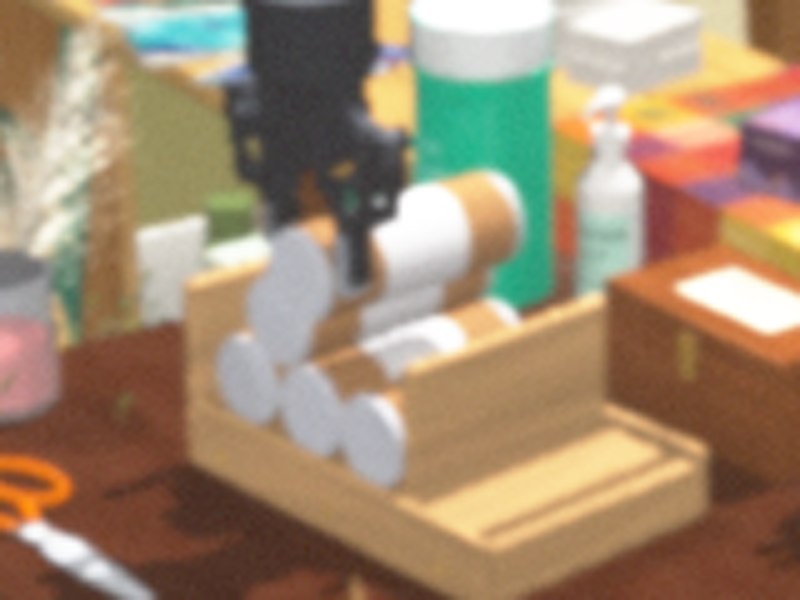

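The picture shows B held level (near end at about (290,295), far end at (520,220)) above the hollow. I'll lower it.

Request:
play_rows([
  [[0,0.17,0.2,0,0,0],[0,0,0.4,0,0,0],[0,0,0.4,0,0,0],[0,0,0.4,0,0,0],[0,0,0.3,0,0,0],[0,0,0.15,0,0,0],[0,0,0.1,0,0,0],[0,0,0,0,0,0],[0,0,0,0,0,0]],
])

```text
time: 19.0
tool_pos: [0.4925, 0.1623, 0.1095]
ee_rot: [0.0, -0.079, 0.997, 0.0]
contact_force: [0.8, 0.6, -1.2]
grip_width: 0.0524
grasp_force: 63.0
```

```bash
python3 go.py s -.093 .004 .104
```

```text
t 19.0 pos [0.4925 0.1623 0.1095] tiltz [ 0.  0. -1.] j [ 0.07 -0.13 -0.36  1.34  0.   -0.09] w 0.0524 F [ 0.8  0.6 -1.2]
target [0.4912 0.163  0.104 ] turn deg -0.0 rz total 0.0 rows>= 1 | shift units [0.05 0.04 0.22]
```

Request:
play_rows([
  [[0,0.03,0.08,0,0,0],[0,0,0.08,0,0,0],[0,0,0.04,0,0,0],[0,0,0,0,0,0],[0,0,0,0,0,0]],
])

```text
time: 19.42
tool_pos: [0.4924, 0.163, 0.1045]
ee_rot: [0.0, -0.079, 0.997, 0.0]
contact_force: [-0.1, 0.4, 0.3]
grip_width: 0.0523
grasp_force: 63.0
```

Request:
play_rows([
  [[0,0,0.04,0,0,0],[0,0,0.03,0,0,0],[0,0,0,0,0,0],[0,0,0,0,0,0]],
])

```text
time: 19.75
tool_pos: [0.4925, 0.163, 0.1028]
ee_rot: [0.0, -0.079, 0.997, 0.0]
contact_force: [-1.1, -0.8, 2.3]
grip_width: 0.0525
grasp_force: 63.1
```

Request:
play_rows([
  [[0,0,0.03,0,0,0],[0,0,0,0,0,0],[0,0,0,0,0,0]],
])

```text
time: 20.0
tool_pos: [0.4924, 0.1631, 0.102]
ee_rot: [0.0, -0.079, 0.997, 0.0]
contact_force: [-0.5, 0.4, 2.0]
grip_width: 0.0519
grasp_force: 63.1
```

```bash
cat > bz.py <<'E'
from h import *
from go import *
c=cam('top'); P=cloud(c); Z=P[...,2]
d=P-np.r_[S,0]; X=d[...,0]*sx[0]+d[...,1]*sx[1]; Y=d[...,0]*sy[0]+d[...,1]*sy[1]
for y0 in (.005,.061):
  for a in np.arange(-.12,.08,.02):
    k=(X>a)&(X<a+.02)&(abs(Y-y0)<.02)&(Z>.1)&(Z<.16)
    if k.sum()>25: print(y0,a.round(2),k.sum(),np.percentile(Z[k],92).round(4),'y',Y[k&(Z>np.percentile(Z[k],70))].mean().round(4))
E
python3 bz.py
```

```text
0.005 0.0 44 0.14 y -0.0052
0.005 0.02 60 0.142 y -0.0032
0.061 0.04 67 0.14 y 0.0581
0.061 0.06 83 0.1383 y 0.0594
```

Request:
play_rows([
  [[0,0,0,0,0,0],[0,0,0,0,0,0],[0,0,0,0,0,0],[0,0,0,0,0,0]],
], hand=0.78)

```text
time: 20.38
tool_pos: [0.492, 0.163, 0.1015]
ee_rot: [-0.0, -0.079, 0.997, 0.0]
contact_force: [-0.3, 0.2, -0.5]
grip_width: 0.0668
grasp_force: 0.0
```

Request:
play_rows([
  [[0,0,-0.3,0,0,0],[0,0,-0.6,0,0,0],[0,0,-0.9,0,0,0],[0.3,0,-0.9,0,0,0],[0.8,0,0,0,0,0],[0.9,0,0,0,0,0],[0,0,0,0,0,0]],
])

```text
time: 20.97
tool_pos: [0.4405, 0.1551, 0.1703]
ee_rot: [-0.0, -0.08, 0.997, 0.0]
contact_force: [0.4, 0.1, -0.0]
grip_width: 0.0662
grasp_force: 0.0
```

```bash
python3 go.py s -.135 .006 .105; python3 bz.py; python3 chk.py
```

```text
t 20.9667 pos [0.4405 0.1551 0.1703] tiltz [-0.001 -0.    -1.   ] j [ 0.06 -0.31 -0.4   1.48  0.   -0.1 ] w 0.0662 F [ 0.4  0.1 -0. ]
target [0.4495 0.1584 0.105 ] turn deg -0.03 rz total 0.0002 rows>= 1 | shift units [-0.38  0.07  2.61]
0.005 -0.1 65 0.1396 y -0.0018
0.005 -0.08 47 0.1375 y -0.0052
0.005 -0.06 80 0.1386 y 0.0014
0.005 -0.04 109 0.1404 y 0.0024
0.005 -0.02 128 0.1403 y 0.0036
0.005 0.0 119 0.1404 y 0.0018
0.005 0.02 120 0.1411 y 0.0022
0.061 -0.02 74 0.1398 y 0.0623
0.061 0.0 124 0.14 y 0.0602
0.061 0.02 122 0.1387 y 0.0587
0.061 0.04 123 0.1392 y 0.0591
0.061 0.06 81 0.1389 y 0.0583Traceback (most recent call last):
  File "chk.py", line 8, in <module>
    print(n,m.sum(),'x',np.percentile(X[m],[.5,99.5]).round(4),'y -x/+x ends',[np.round(np.percentile(Y[k],[2,98]).mean(),4) for k in (m&(X<-.03),m&(X>.03))],'ztop',np.percentile(Z[m],97).round(4))
                                                                                        ~~~~~~~~~~~~~^^^^^^^^^^^^^
    return _quantile_unchecked(
        a, q, axis, out, overwrite_input, method, keepdims, weights)
    return _ureduce(a,
                    func=_quantile_ureduce_func,
    ...<5 lines>...
                    overwrite_input=overwrite_input,
                    method=method)
    r = func(a, **kwargs)
    result = _quantile(arr,
                       quantiles=q,
    ...<2 lines>...
                       out=out,
                       weights=wgt)
    slices_having_nans = np.isnan(arr[-1, ...])
                                  ~~~^^^^^^^^^
IndexError: index -1 is out of bounds for axis 0 with size 0
```

B sits level in its hollow, sticking out towards the robot. Next I'll shut the fingers, lower them in front of its end face, and push it in line.

Request:
play_rows([
  [[0,0.07,-0.0,0,0,0],[0,0,0.2,0,0,0],[0,0,0.5,0,0,0],[0,0,0.6,0,0,0],[0,0,0.6,0,0,0],[0,0,0.5,0,0,0],[0,0,0.25,0,0,0],[0,0,0,0,0,0]],
], hand=0)

```text
time: 21.73
tool_pos: [0.4415, 0.1567, 0.1008]
ee_rot: [-0.002, -0.079, 0.997, 0.0]
contact_force: [-0.1, -0.6, 0.4]
grip_width: 0.0002
grasp_force: 0.0
```

Request:
play_rows([
  [[-0.1,0,0,0,0,0],[-0.2,0,0,0,0,0],[-0.2,0,0,0,0,0],[-0.2,0,0,0,0,0],[-0.1,0,0,0,0,0],[-0.1,0,0,0,0,0],[-0.1,0,0,0,0,0],[-0.1,0,0,0,0,0],[0,0,0,0,0,0]],
])

```text
time: 22.48
tool_pos: [0.4702, 0.1612, 0.1031]
ee_rot: [0.0, -0.079, 0.997, 0.0]
contact_force: [0.4, -0.2, -0.5]
grip_width: -0.0004
grasp_force: 0.0
```

```bash
python3 go.py s -.088 .005 .102; python3 bz.py
```

```text
t 22.4833 pos [0.4702 0.1612 0.1031] tiltz [ 0.  0. -1.] j [ 0.07 -0.2  -0.43  1.34  0.   -0.09] w -0.0004 F [ 0.4 -0.2 -0.5]
target [0.496  0.1648 0.102 ] turn deg -0.0 rz total 0.0 rows>= 1 | shift units [-1.04 -0.02  0.04]
0.005 -0.04 27 0.1378 y -0.0084
0.005 -0.02 65 0.1405 y -0.0007
0.005 0.0 85 0.1401 y 0.0006
0.005 0.02 123 0.1403 y 0.002
0.005 0.04 45 0.1409 y 0.0028
0.061 0.0 30 0.1404 y 0.0597
0.061 0.02 124 0.1392 y 0.0589
0.061 0.04 119 0.1393 y 0.0601
0.061 0.06 84 0.1392 y 0.0588
```

```bash
cat > end.py <<'E'
from h import *
from go import *
c=cam('top'); P=cloud(c); Z=P[...,2]
d=P-np.r_[S,0]; X=d[...,0]*sx[0]+d[...,1]*sx[1]; Y=d[...,0]*sy[0]+d[...,1]*sy[1]
for n,y,z in (('A',.061,.132),('B',.004,.132),('C',.033,.178)):
    k=(abs(Y-y)<.014)&(X>0)&(X<.1)&(Z>z)&(Z<z+.02)
    if k.sum()>20: print(n,'+x end',np.percentile(X[k],99.3).round(4),'max',X[k].max().round(4))
k=(abs(Y+.022)<.014)&(X>0)&(X<.1)&(Z>.083)&(Z<.1); print('row2',np.percentile(X[k],99.3).round(4),X[k].max().round(4))
E
python3 end.py
```

```text
A +x end 0.0739 max 0.0746
B +x end 0.0465 max 0.0475
row2 0.0711 0.0723
```

Request:
play_rows([
  [[-0.08,0,0,0,0,0],[-0.1,0,0,0,0,0],[-0.1,0,0,0,0,0],[-0.1,0,0,0,0,0],[-0.1,0,0,0,0,0],[-0.1,0,0,0,0,0],[-0.1,0,0,0,0,0],[-0.1,0,0,0,0,0],[-0.1,0,0,0,0,0],[-0.06,0,0,0,0,0],[-0.02,0,0,0,0,0],[0,0,0,0,0,0]],
])

```text
time: 23.58
tool_pos: [0.4936, 0.165, 0.103]
ee_rot: [0.0, -0.079, 0.997, 0.0]
contact_force: [-0.2, -1.0, -1.2]
grip_width: 0.0001
grasp_force: 0.0
```

```bash
python3 go.py s -.088 .005 .102; python3 end.py
```

```text
t 23.5833 pos [0.4936 0.165  0.103 ] tiltz [ 0.  0. -1.] j [ 0.07 -0.12 -0.36  1.33  0.   -0.09] w 0.0001 F [-0.2 -1.  -1.2]
target [0.496  0.1648 0.102 ] turn deg -0.01 rz total 0.0 rows>= 1 | shift units [-0.09 -0.02  0.04]
A +x end 0.0741 max 0.0743
B +x end 0.0712 max 0.0715
row2 0.0713 0.0714
```

B's end reads 0.0712 against the row's 0.0713, so it is in line. Now the last tube.

Request:
play_rows([
  [[0.4,0,0,0,0,0],[0.6,0,-0.3,0,0,0],[0.3,0,-0.9,0,0,0],[0,0,-1,0,0,0],[0,-0.3,-1,0,0,0],[0,-0.9,-0.3,0,0,0],[0,-0.9,0,0,0,0],[0,-0.9,0,0,0,0],[0,-0.9,0,0,0,0],[0,-0.9,0,0,0,0],[0,-0.9,0,0,0,0]],
])

```text
time: 24.55
tool_pos: [0.484, 0.0181, 0.1907]
ee_rot: [0.0, -0.079, 0.997, -0.0]
contact_force: [0.1, 0.8, 0.1]
grip_width: 0.0002
grasp_force: 0.0
```

```bash
python3 go.py .563 -.277 .1 90.9
```

```text
t 24.55 pos [0.484  0.0181 0.1907] tiltz [ 0. -0. -1.] j [-0.23 -0.26 -0.32  1.51  0.   -0.39] w 0.0002 F [0.1 0.8 0.1]
target [ 0.563 -0.277  0.1  ] turn deg -8.21 rz total 0.0456 rows>= 2 | shift units [ -2.97 -11.85   3.63]
```

Request:
play_rows([
  [[0,-0.4,0,0,0,0.0228],[0,-0.4,0,0,0,0.0228],[-0.2,-0.9,0,0,0,0],[-0.25,-0.9,0,0,0,0],[-0.25,-0.9,0,0,0,0],[-0.25,-0.9,0,0,0,0],[-0.25,-0.9,0,0,0,0],[-0.25,-0.9,0,0,0,0],[-0.25,-0.9,0.3,0,0,0],[-0.25,-0.9,0.5,0,0,0],[-0.25,-0.9,0.6,0,0,0],[-0.25,-0.9,0.6,0,0,0],[-0.25,-0.9,0.6,0,0,0],[-0.2,-0.8,0.6,0,0,0],[0,-0.35,0.4,0,0,0],[0,0,0,0,0,0]],
], hand=1)

```text
time: 25.88
tool_pos: [0.5617, -0.2764, 0.0976]
ee_rot: [-0.002, -0.007, 1.0, 0.001]
contact_force: [-0.8, 0.4, 0.2]
grip_width: 0.0856
grasp_force: 0.0
```

```bash
python3 go.py .562 -.277 .016 90.9; python3 chk.py; python3 end.py
```

```text
t 25.8833 pos [ 0.5617 -0.2764  0.0976] tiltz [-0.003  0.002 -1.   ] j [-0.67  0.21 -0.03  1.33 -0.   -0.68] w 0.0856 F [-0.8  0.4  0.2]
target [ 0.562 -0.277  0.016] turn deg 0.11 rz total -0.0006 rows>= 1 | shift units [-0.02 -0.03  3.27]
row0 373 x [-0.0763  0.0705] y -x/+x ends [np.float64(0.0926), np.float64(0.103)] ztop 0.0934
row2 482 x [-0.0767  0.0697] y -x/+x ends [np.float64(-0.0291), np.float64(-0.0336)] ztop 0.0941
A 926 x [-0.0731  0.0733] y -x/+x ends [np.float64(0.0622), np.float64(0.0607)] ztop 0.1408
B 922 x [-0.0765  0.0707] y -x/+x ends [np.float64(0.0042), np.float64(0.0041)] ztop 0.1416
board -0.07624775519712286 0.0748988303547609 -0.062177268273257535 0.11856205132086903
A +x end 0.0741 max 0.0748
B +x end 0.0708 max 0.0716
row2 0.0702 0.071
```

Request:
play_rows([
  [[0,0,0.7,0,0,0],[0,0,0.7,0,0,0],[0,0,0.7,0,0,0],[0,0,0.6,0,0,0],[0,0,0.4,0,0,0],[0,0,0.2,0,0,0],[0,0,0,0,0,0]],
])

```text
time: 26.57
tool_pos: [0.563, -0.2749, 0.0179]
ee_rot: [-0.0, -0.008, 1.0, 0.0]
contact_force: [0.3, 0.5, -0.7]
grip_width: 0.0855
grasp_force: 0.0
```

Request:
play_rows([
  [[0,0,0,0,0,0],[0,0,0,0,0,0],[0,0,0,0,0,0],[0,0,0,0,0,0],[0,0,0,0,0,0],[0,0,0,0,0,0]],
], hand=0, grip_force=40)

```text
time: 27.07
tool_pos: [0.564, -0.2763, 0.0195]
ee_rot: [0.001, -0.008, 1.0, -0.001]
contact_force: [-0.3, 0.7, 5.7]
grip_width: 0.0548
grasp_force: 42.1
```

```bash
python3 go.py s 0 .033 .21; python3 - <<'E'
from h import *
from go import *
c=cam('top'); P=cloud(c); Z=P[...,2]
d=P-np.r_[S,0]; X=d[...,0]*sx[0]+d[...,1]*sx[1]; Y=d[...,0]*sy[0]+d[...,1]*sy[1]
for z0,z1 in ((.112,.13),(.09,.105),(.06,.085)):
  for s in (-1,1):
    m=(abs(X)<.075)&(X*s>.02)&(Y<-.045)&(Y>-.08)&(Z>z0)&(Z<z1)
    if m.sum(): print(z0,s,m.sum(),np.percentile(Y[m],[5,50,95]).round(4))
E
```

```text
t 27.0667 pos [ 0.564  -0.2763  0.0195] tiltz [ 0.002 -0.001 -1.   ] j [-0.66  0.26 -0.12  1.19  0.   -0.68] w 0.0548 F [-0.3  0.7  5.7]
target [0.5785 0.2064 0.21  ] turn deg 8.21 rz total -0.0456 rows>= 2 | shift units [-3.64 18.97 -7.63]
0.112 -1 88 [-0.0665 -0.0619 -0.0571]
0.112 1 84 [-0.0662 -0.062  -0.0571]
0.09 -1 5 [-0.0661 -0.066  -0.0657]
0.09 1 5 [-0.066  -0.0658 -0.0655]
0.06 -1 74 [-0.065  -0.0497 -0.0458]
0.06 1 61 [-0.0649 -0.0497 -0.0454]
```

Request:
play_rows([
  [[0,0,-0.3,0,0,-0.0228],[0,0,-0.7,0,0,-0.0228],[0,0,-1,0,0,0],[0,0.3,-1,0,0,0],[-0.1,0.8,-1,0,0,0],[-0.2,0.95,-1,0,0,0],[-0.2,0.95,-1,0,0,0],[-0.2,0.95,-0.8,0,0,0],[-0.2,0.95,-0.8,0,0,0],[-0.2,0.95,0,0,0,0],[-0.2,0.95,0,0,0,0],[-0.2,0.95,0,0,0,0],[-0.2,0.95,0,0,0,0],[-0.2,0.95,0,0,0,0],[-0.2,0.95,0,0,0,0],[-0.2,0.95,0,0,0,0],[-0.2,0.95,0,0,0,0],[-0.2,0.95,0,0,0,0],[-0.2,0.95,0,0,0,0]],
])

```text
time: 28.7
tool_pos: [0.5776, 0.0923, 0.2081]
ee_rot: [-0.0, -0.079, 0.997, 0.0]
contact_force: [0.3, 0.1, -1.9]
grip_width: 0.0546
grasp_force: 43.0
```

```bash
python3 go.py s 0 .033 .17
```

```text
t 28.7 pos [0.5776 0.0923 0.2081] tiltz [-0.  0. -1.] j [-0.06  0.05  0.    1.52  0.   -0.22] w 0.0546 F [ 0.3  0.1 -1.9]
target [0.5785 0.2064 0.17  ] turn deg 0.0 rz total -0.0 rows>= 1 | shift units [-0.76  4.5   1.52]
```

Request:
play_rows([
  [[-0.15,0.9,0,0,0,0],[-0.15,0.9,0,0,0,0],[-0.15,0.9,0,0,0,0],[-0.15,0.8,0,0,0,0],[-0.1,0.6,0,0,0,0],[-0.06,0.4,0.1,0,0,0],[0,0,0.3,0,0,0],[0,0,0.4,0,0,0],[0,0,0.4,0,0,0],[0,0,0.4,0,0,0],[0,0,0.3,0,0,0],[0,0,0.1,0,0,0],[0,0,0,0,0,0],[0,0,0,0,0,0]],
])

```text
time: 29.87
tool_pos: [0.5788, 0.205, 0.1582]
ee_rot: [0.0, -0.079, 0.997, 0.0]
contact_force: [0.7, 0.8, -1.7]
grip_width: 0.0547
grasp_force: 42.9
```

```bash
python3 go.py s 0 .033 .15; python3 end.py
```

```text
t 29.8667 pos [0.5788 0.205  0.1582] tiltz [ 0.  0. -1.] j [ 0.13  0.14  0.01  1.43  0.   -0.03] w 0.0547 F [ 0.7  0.8 -1.7]
target [0.5785 0.2064 0.15  ] turn deg 0.02 rz total -0.0001 rows>= 1 | shift units [0.01 0.06 0.33]
B +x end 0.0706 max 0.0706
row2 0.0697 0.0711
```

Request:
play_rows([
  [[0,0.05,0.1,0,0,0],[0,0,0.1,0,0,0],[0,0,0.06,0,0,0],[0,0,0,0,0,0],[0,0,0,0,0,0]],
])

```text
time: 30.33
tool_pos: [0.5785, 0.2065, 0.1514]
ee_rot: [-0.0, -0.079, 0.997, 0.0]
contact_force: [-0.5, -0.1, -1.4]
grip_width: 0.0547
grasp_force: 42.9
```

Request:
play_rows([
  [[0,0,0.03,0,0,0],[0,0,0.03,0,0,0],[0,0,0,0,0,0],[0,0,0,0,0,0]],
])

```text
time: 30.67
tool_pos: [0.5788, 0.2064, 0.1504]
ee_rot: [0.0, -0.079, 0.997, -0.0]
contact_force: [-1.0, -0.4, 1.4]
grip_width: 0.0543
grasp_force: 43.3
```

Contact is beginning at 0.1504, as expected. A little more.

Request:
play_rows([
  [[0,0,0.03,0,0,0],[0,0,0,0,0,0],[0,0,0,0,0,0]],
])

```text
time: 30.92
tool_pos: [0.579, 0.206, 0.1501]
ee_rot: [0.001, -0.079, 0.997, -0.0]
contact_force: [-0.1, -3.6, 5.9]
grip_width: 0.0544
grasp_force: 43.7
```

Request:
play_rows([
  [[0,0,-0.01,0,0,0],[0,0,0,0,0,0],[0,0,0,0,0,0],[0,0,0,0,0,0]],
], hand=0.76)

```text
time: 31.25
tool_pos: [0.5785, 0.2066, 0.1493]
ee_rot: [-0.0, -0.079, 0.997, 0.0]
contact_force: [-0.6, 0.0, 0.3]
grip_width: 0.0647
grasp_force: 0.0
```

Request:
play_rows([
  [[0,0,-0.3,0,0,0],[0,0,-0.6,0,0,0],[0,0,-1,0,0,0],[0.5,0,-0.6,0,0,0],[0.9,-0.3,0,0,0,0],[0.9,-0.9,0,0,0,0],[0.5,-0.9,0,0,0,0],[0.5,-0.9,0,0,0,0],[0.5,-0.9,0,0,0,0],[0.3,-0.9,0,0,0,0],[0,-0.9,0,0,0,0],[0,-0.9,0,0,0,0],[0,-0.9,0,0,0,0],[0,-0.9,0,0,0,0],[0,-0.9,0,0,0,0],[0,0,0,0,0,0]],
])

```text
time: 32.58
tool_pos: [0.5147, -0.0425, 0.2124]
ee_rot: [0.0, -0.078, 0.997, -0.001]
contact_force: [-0.0, 0.3, -0.1]
grip_width: 0.0648
grasp_force: 0.0
```

```bash
python3 go.py s 0 .033 .15; python3 chk.py; python3 end.py; python3 - <<'E'
from h import *
from go import *
c=cam('side'); u,v=px(c,[[.58,.16,.11]])[0].astype(int)
cv2.imwrite('pics/s4.png',cv2.resize(c['frame'][v-60:v+60,u-80:u+80],None,fx=5,fy=5,interpolation=cv2.INTER_CUBIC))
E
```

```text
t 32.5833 pos [ 0.5147 -0.0425  0.2124] tiltz [ 0.001 -0.001 -1.   ] j [-0.34 -0.16 -0.19  1.53 -0.   -0.49] w 0.0648 F [-0.   0.3 -0.1]
target [0.5785 0.2064 0.15  ] turn deg 0.16 rz total -0.0009 rows>= 1 | shift units [-4.09  9.43  2.49]
row0 386 x [-0.0764  0.0712] y -x/+x ends [np.float64(0.0936), np.float64(0.1025)] ztop 0.0935
row2 455 x [-0.0768  0.0698] y -x/+x ends [np.float64(-0.0274), np.float64(-0.0342)] ztop 0.0949
A 384 x [-0.0747  0.0737] y -x/+x ends [np.float64(0.065), np.float64(0.0724)] ztop 0.1408
B 571 x [-0.077   0.0704] y -x/+x ends [np.float64(0.0025), np.float64(-0.0041)] ztop 0.1417
C 958 x [-0.0748  0.0723] y -x/+x ends [np.float64(0.0322), np.float64(0.0318)] ztop 0.1882
board -0.0772485329245428 0.07414941944248249 -0.06600018291995009 0.11893172938589912
A +x end 0.0741 max 0.0743
B +x end 0.0706 max 0.0712
C +x end 0.0729 max 0.0735
row2 0.0702 0.0703
```

View pics/s4.png

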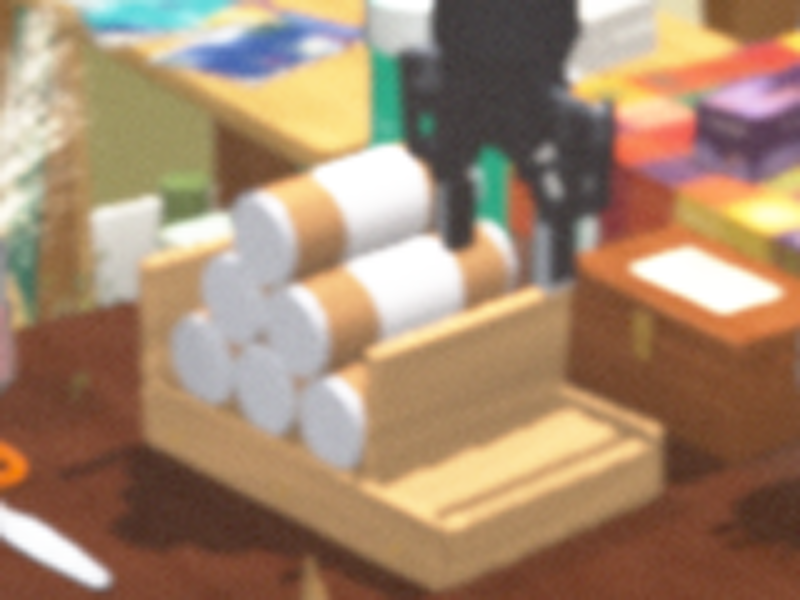

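The picture shows the complete pyramid (top tube at (335,215)), with the divider home in its groove and leaning slightly outward within the groove's play. The arm is clear, so I'll hand it in.

```bash
python3 -c "
from bench import env
print(env.sign_off())"
```

```text
the job is handed in; nothing more can be done
None
```

Handed in at 32.6 s: the divider is home in the wanted groove, with its top pushed about 8 mm outward by the loaded row (roughly 4°, within the groove's play), and the three tubes are stacked as a pyramid with their ends within about 4 mm of the row; the sign-off returned no verdict.

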